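Fit the long nozzle to the blast head and release the clamp

TASK

Fit the longest of the three blast nozzles to the blast head in the ratchet clamp: set it wide end down in the muzzle, put the retaining nut over it and screw it down clockwise until it is tight against its stop. Then release the clamp: throw the pawl's ball lever right over, away from the head, so that it stays lifted, and pull the toothed bar back by its post until the jaw is at least 3 cm clear of the head. Leave the finished head standing in the clamp and the two shorter nozzles where they are.

Things in the scene. Friction and masses are not known exactly. Their poses are not given: they have to be found in the camera images.
- nozzle_0: the longest blast nozzle, cream ceramic, standing on its wide end: 34 mm tall; wide end 21 mm across and 9 mm high, above it a barrel that tapers from 15 to 12 mm across; 35 g. Origin at the centre of its underside, z up along its axis. Take it by the barrel
- nozzle_1: a shorter nozzle of the same shape, 28 mm tall; to be left standing. Origin at the centre of its underside
- nozzle_2: the shortest nozzle, 22 mm tall; to be left standing. Origin at the centre of its underside
- nut: the steel retaining nut, 35 mm high, 0.16 kg, standing on its open skirt: skirt 55 mm across, 21 mm high; above it a hexagon 38 mm across flats, with an 18 mm through hole. Origin at the centre of its underside, z up. Three lugs inside the skirt's rim stand under three outer ears, at 0, 120 and 240 degrees from its x axis. Flats face 0, 60, 120.. degrees from its x axis; grip across two flats
- head: the aluminium blast head, 0.9 kg, loose in the clamp; axes parallel to the clamp's: a 54 mm square block with a hose barb on its +x side and an upright muzzle, 33 mm across, top 83 mm above the underside. Origin at the centre of its underside. Round the muzzle runs a three-start thread, 44 mm across, with three entry slots 54 degrees wide, centred at 0, 120 and 240 degrees from the head's x axis
- seat (a point): top of the sprung rubber seal in the muzzle's socket, on the head's axis, 78 mm above the head's underside; the nozzle's underside rests here. The socket is 23.8 mm across, 4.8 mm deep, its mouth chamfered. The seal yields about 2.6 mm as the nut is tightened (3.2 N per mm)
- pawl (a joint): the clamp's throw-over pawl: 0 with its nose in the bar's teeth, grows as the lever is thrown away from the head (in the clamp's +y direction), stop at 1.1 rad; past about 0.5 it falls on over to the stop and stays there. Its hinge axis is horizontal, across the bar, 126 mm from the head's axis along +y and 45 mm above the table
- pawl_ball (a point): centre of the black 17 mm ball at the end of the pawl's lever, 48 mm from the pawl's hinge axis; at the start it is 114 mm from the head's axis and 91 mm above the table and leans 15 degrees towards the head. A push of a few newtons throws it over
- bar (a joint): how far the toothed bar with the sliding jaw is drawn back from the head, in m: 0 clamped, stop at 0.042; it slides level along the clamp's +y axis with 3 N of friction. With the pawl down the teeth hold it
- bar_grip (a point): on the axis of the black upright post at the end of the bar, 60 mm above the table; the post is 19 mm across, from 42 to 79 mm above the table. At the start it stands 195 mm from the head's axis along the clamp's +y axis
- clamp: the ratchet bar clamp, fixed on the bench: base plate 96 by 206 mm, 10 mm thick, with the head standing on it. Origin on the bench under the head's axis; its +y axis runs along the toothed bar, from the head to the post
- mouth (a point): centre of the muzzle's top. With its lugs over the slots (within 15 degrees) the nut drops over the muzzle and rests on the seated nozzle, its underside 12 mm below this point. Turned clockwise (seen from above) by 1.35 rad from the slots' middle it meets its stop, 14.4 mm below; it takes up to 0.3 N m and then holds by itself
Not all that is in view belongs to the job. Of the things shaped like the head, the aluminium one is meant.

How it is judged:
By the outcome, as a careful person would: the job done as asked, in the order asked, and still so for the second after the job is handed in, with the robot touching nothing.
It also fails if it takes over 67 s, if anything falls off the work surface, if the arm or the gripper's body presses on something with over 40 N, if the wrist force passes 120 N, or if a joint passes its speed limit or range.

ROBOT

A 7-joint arm with a two-finger parallel gripper is mounted at the origin on a cart in front of the work surface, level with it; the furniture and walls round the work are solid. World frame = base frame: x ahead of the robot, y to its left, z up, the work surface at z = 0. Lengths are in m, angles in rad, forces in N, time in s.
With the tool pointing down it reaches from about 0.4 to 0.85 m from the base axis. Payload 10.4 kg.
Tool frame: the origin (TCP) lies at the very end of the fingers, on their centre line; the grasp point (between the pads) lies 19 mm behind it (robot.pinch_z is the z of the grasp point in the tool frame, in m); z points along the fingers, y is the line along which they close (so a half turn about z gives the same grasp; the last joint's range is limited). The gripper opens to 85 mm and grips with 20 to 120 N. Pads are 22 mm wide; open, the fingers measure 114 mm over their backs; the gripper's body (76 mm by 85 mm) begins 54 mm behind the grasp point. The pads swing forward as they close: fully open they stand 13 mm farther back than shut.
Start: joints at [1.316, 0.332, -0.065, 1.46, 0.022, 1.35, -0.088], TCP at [0.144, -0.608, 0.231] pointing down, gripper open.
Joint ranges: [-2.6, 2.6], [-0.5, 2.12], [-1.47, 1.34], [0.16, 2.42], [-1.27, 4.41], [0.06, 2.06], [-2.6, 2.6]. Speed limits (rad/s): [2.22, 2.22, 2.79, 2.79, 3.14, 3.14, 3.14].

INTERFACE

Orientations are given as a unit quaternion [x, y, z, w].
In Python, from workcell import read_state, get_image, job_done, robot gives the robot as it stands.
- The arm moves only by the shell command python3 -m creep 'ROWS' [OPENING] [FORCE]. ROWS is JSON, a list of rows, each a list of 2 entries, a list of its own where there are three numbers: the shift along the tool's x, y, z each as a share of 0.15 m, from -1 to 1, then the turn about the tool's z as a share of 90 degrees, from -1 to 1. In form: [[[x, y, z], turn], ...]. A call has 1 to 8 rows; each row shifts and turns the commanded pose from where the row before left it, along the tool's axes as they then stand; what a row does not reach is not made up. A row lasts 1/12 s, in which the tool goes at most 41.7 mm and 7.16 degrees, less where a joint would pass 70% of its speed; a pose out of reach is approached as far as the arm can. A call with a number of a shift or a turn outside -1 to 1 is refused whole. A call with a gripper value outside its range is refused whole. OPENING is the opening, from -1 (shut) to 1 (fully open), set as the call begins (- or left out, the last holds). The fingers move at their own pace and stop on an object; FORCE is the grip in N (left out, the last holds). Time passes only in rows, so rows that do not move let the fingers close. It gives the time, the measured TCP pose, the force, the opening and the grip force at its end, in the units of the state.
- read_state(): the state, without advancing time (a new reading comes with each control period).
- get_image(name): name is "scene" or "side" or "wrist"; returns a dict with "image" (384x512x3 uint8, red, green, blue), "mtx" (3x3 intrinsics, pixels), "extrinsics" (4x4, takes a point from camera to world coordinates); the wrist camera has in their place "hand_eye" (4x4, takes a point from camera to tool coordinates, whose origin is the TCP and whose axes are the flange's). Camera axes: x right, y down, z forward; pixel columns grow to the right and rows downward; lengths in m; the calibration is good to about 2 mm. The wrist camera is an equidistant fisheye: a pixel r from the principal point sees the ray r / f radians off the axis. A picture is of the moment at which its call begins: read the wrist's pose just before it. There is no depth.
- job_done(): hands the job in; it is judged then, once.
The state is a dict: "time": time; "joints": joint angles; "qd": joint speeds; "joint_torque": joint torques, N m; "eef_pos": TCP position; "orientation": TCP orientation; "wrist_force": force on the tool from outside, world axes, zero at the start; "moment": the same for the moment, N m; "gripper_width": finger opening in m; "grasp_force": force on a finger pad.
Only numpy, scipy, OpenCV 4.12 (cv2) and the standard library are available. Lean on these libraries where they do the work, as an engineer would, in place of code of your own. Each camera call takes 0.05 s, during which the arm holds its last target. There are 200 camera calls.

## Working session

There is one attempt and no reset: what is moved stays moved. The work goes in short steps, Python scripts to look and compute and a shell command to move; the robot and the scene stay as the last step left them, time stands still between calls to the robot, and variables do not carry over. Pictures are saved under pics/ and viewed, at most 10 in all, crops included, and the job is handed in when it is done.

```bash
mkdir -p pics; ls
cat > h.py <<'E'
import numpy as np, cv2
from workcell import read_state, get_image, job_done, robot
from scipy.spatial.transform import Rotation as R
def save(n,f,crop=None,s=1):
    d=get_image(n); im=d['image'][:,:,::-1]
    np.savez(f'pics/{f}.npz',**{k:v for k,v in d.items() if k!='name'})
    if crop: u0,v0,u1,v1=crop; im=im[v0:v1,u0:u1]
    cv2.imwrite(f'pics/{f}.png',cv2.resize(im,None,fx=s,fy=s,interpolation=cv2.INTER_CUBIC)); return d
def ray(d,u,v):
    K=d['mtx'];E=d['extrinsics']
    r=E[:3,:3]@np.linalg.inv(K)@[u,v,1]; return E[:3,3],r/np.linalg.norm(r)
def onz(d,u,v,z):
    o,r=ray(d,u,v); return o+r*(z-o[2])/r[2]
def proj(d,p):
    E=d['extrinsics'];c=E[:3,:3].T@(np.asarray(p)-E[:3,3]);q=d['mtx']@c;return q[:2]/q[2]
def tri(d1,p1,d2,p2):
    a,r=ray(d1,*p1);b,s=ray(d2,*p2)
    t=np.linalg.lstsq(np.c_[r,-s],b-a,rcond=None)[0]
    x=a+t[0]*r;y=b+t[1]*s;return (x+y)/2,np.linalg.norm(x-y)
def wray(d,u,v,pos,q):
    K=d['mtx'];x=np.array([(u-K[0,2])/K[0,0],(v-K[1,2])/K[1,1]]);th=np.linalg.norm(x)
    c=np.r_[x/max(th,1e-9)*np.sin(th),np.cos(th)];H=d['hand_eye'];Rw=R.from_quat(q).as_matrix()
    return np.array(pos)+Rw@H[:3,3],Rw@H[:3,:3]@c
def wonz(d,u,v,z,pos,q):
    o,r=wray(d,u,v,pos,q);return o+r*(z-o[2])/r[2]
def wproj(d,p,pos,q):
    H=d['hand_eye'];Rw=R.from_quat(q).as_matrix();t=Rw.T@(np.asarray(p)-pos);c=H[:3,:3].T@(t-H[:3,3])
    n=np.linalg.norm(c[:2]);th=np.arctan2(n,c[2]);return d['mtx'][:2,2]+np.array([d['mtx'][0,0],d['mtx'][1,1]])*th*c[:2]/n
E
python3 - <<'E'
from h import *
a=save('scene','sc');b=save('side','si')
s=read_state();c=save('wrist','wr0')
print(s['eef_pos'],s['orientation'],s['gripper_width'],robot.pinch_z,s['time'])
for d in(a,b):print(d['mtx'],d['extrinsics'])
print(c['mtx'],c['hand_eye'])
i=np.hstack([cv2.imread('pics/sc.png'),cv2.imread('pics/si.png')])
E
```

```text
pics
[ 0.14349122 -0.60796731  0.23062065] [ 9.93291721e-01  1.15633831e-01 -9.98280209e-05 -6.02983610e-04] 0.08541695421759717 -0.0187 0.1
[[461.53419165   0.         250.91728809]
 [  0.         461.53419165 199.12816135]
 [  0.           0.           1.        ]] [[-0.74809621 -0.4566708   0.48146012  0.02199912]
 [-0.66330528  0.49334323 -0.56270646  0.72457219]
 [ 0.01944652 -0.74031361 -0.67198035  0.78180461]
 [ 0.          0.          0.          1.        ]]
[[438.02527052   0.         249.76263596]
 [  0.         438.02527052 185.10691522]
 [  0.           0.           1.        ]] [[ 0.99930181  0.02669888 -0.02613545  0.56342223]
 [ 0.03706733 -0.62085306  0.78305012 -0.52941267]
 [ 0.00468029 -0.78347218 -0.62140924  0.61786417]
 [ 0.          0.          0.          1.        ]]
[[297.31863964   0.         255.92536042]
 [  0.         297.31863964 187.8686034 ]
 [  0.           0.           1.        ]] [[-1.66029731e-03 -9.55400985e-01 -2.95306961e-01  7.65732378e-02]
 [ 9.99998483e-01 -1.43051780e-03 -9.94140693e-04 -4.07371091e-04]
 [ 5.27361133e-04 -2.95308163e-01  9.55401911e-01 -1.41520495e-01]
 [ 0.00000000e+00  0.00000000e+00  0.00000000e+00  1.00000000e+00]]
```

View pics/sc.png

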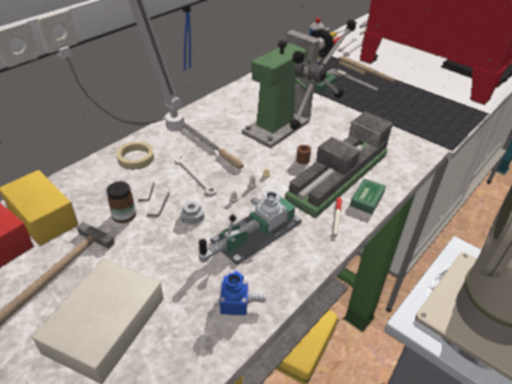

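View pics/si.png

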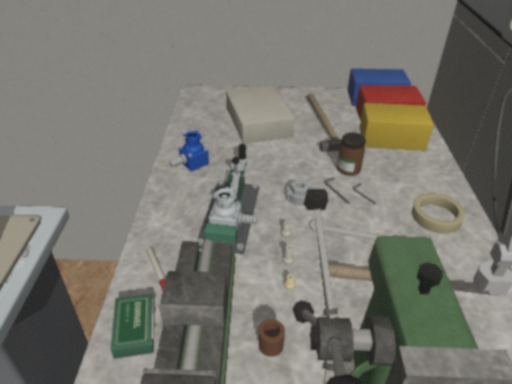

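The scene view shows the aluminium head in the clamp at about (270,205), with the blue decoy at (235,295). The nozzles are at (232,196), (252,181) and (267,172), and the nut is at (192,209). In the side view the nozzles are at (285,228), (287,255) and (290,282), with the nut at (296,190). I'll enlarge both views.

Run:
```python
from h import *
a=cv2.imread('pics/sc.png')[155:275,170:310];b=cv2.imread('pics/si.png')[140:300,180:340]
cv2.imwrite('pics/c1.png',np.hstack([cv2.resize(a,(400*140//120*3//4*1,300*1*1)) if 0 else cv2.resize(a,(420,360),interpolation=2),cv2.resize(b,(360,360),interpolation=2)]))
```

```text
(no output)
```

View pics/c1.png

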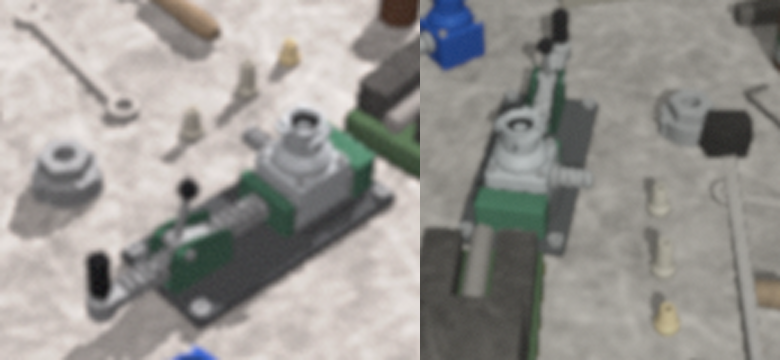

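Run:
```python
from h import *
a=dict(np.load('pics/sc.npz'));b=dict(np.load('pics/si.npz'))
P={'Atop':((191,111),(659,184)),'Btop':((248,63),(663,238)),'Ctop':((290,42),(667,303)),
'nuttop':((65,153),(691,100)),'mouth':((305,122),(520,126)),'post':((97,258),(561,12)),'ball':((188,189),(545,45))}
for k,(p,q) in P.items():
    p=(p[0]/3+170,p[1]/3+155);q=((q[0]-420)/2.25+180,q[1]/2.25+140)
    x,e=tri(a,p,b,q);print(k,x.round(4),round(e,4))
for k,p in {'A':(190,140),'B':(247,98),'C':(289,66),'nut':(67,187)}.items():
    print(k,onz(a,p[0]/3+170,p[1]/3+155,0.004).round(4))
```

```text
Atop [0.6133 0.1016 0.0268] 0.0026
Btop [0.6141 0.0299 0.0343] 0.0026
Ctop [ 0.6158 -0.028   0.0227] 0.0032
nuttop [0.6463 0.2117 0.0342] 0.0031
mouth [0.4937 0.1028 0.0877] 0.002
post [0.5183 0.2972 0.0748] 0.0024
ball [0.5075 0.217  0.0906] 0.0024
A [0.6052 0.11   0.004 ]
B [0.6058 0.0379 0.004 ]
C [ 0.6072 -0.0198  0.004 ]
nut [0.6393 0.2171 0.004 ]
```

Height identifies the nozzles: middle B is 34 mm (nozzle_0, scene 252,181), A is 27 mm and C is 23 mm. Before moving I'll check the obstacles: the press, its levers and the vise.

Run:
```python
from h import *
a=dict(np.load('pics/sc.npz'));b=dict(np.load('pics/si.npz'))
for k,p,q in [('lev1',(350,25),(316,198)),('lev1b',(287,45),(316,198)),('lev2',(287,45),(304,312)),('lev2b',(350,25),(304,312)),('presstop',(255,60),(428,275)),('knob',(283,45),(428,275)),('lev3',(316,35),(316,198)),('vise',(375,118),(205,350)),('jar',(304,147),(270,330)),('3',(378,87),(304,312)),('3b',(378,87),(316,198))]:
    x,e=tri(a,p,b,q);print(k,x.round(3),round(e,3))
i=np.hstack([cv2.resize(cv2.imread('pics/sc.png')[0:200,220:400],None,fx=2,fy=2),cv2.resize(cv2.imread('pics/si.png')[184:384,280:480],None,fx=2,fy=2)])
cv2.imwrite('pics/c2.png',i)
```

```text
lev1 [ 0.588 -0.25   0.366] 0.053
lev1b [ 0.641 -0.139  0.306] 0.037
lev2 [ 0.66  -0.229  0.254] 0.117
lev2b [ 0.6   -0.32   0.326] 0.0
presstop [ 0.776 -0.173  0.215] 0.025
knob [ 0.738 -0.225  0.263] 0.003
lev3 [ 0.617 -0.192  0.335] 0.003
vise [ 0.478 -0.257  0.142] 0.052
jar [ 0.584 -0.151  0.043] 0.003
3 [ 0.544 -0.281  0.227] 0.141
3b [ 0.532 -0.201  0.29 ] 0.196
```

View pics/c2.png

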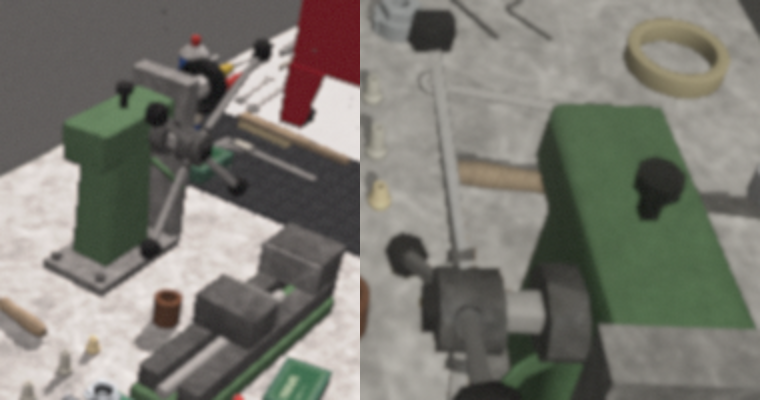

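The press spokes reach x≥0.58 near y −0.33 to −0.13 with height up to 0.33, so I'll approach the nozzles along x≈0.44.

```bash
cat >> h.py <<'E'
def go(x,y,z,yaw=None,n=None):
    s=read_state();p=s['eef_pos'];Rw=R.from_quat(s['orientation']).as_matrix()
    d=Rw.T@(np.array([x,y,z])-p);yw=np.degrees(np.arctan2(Rw[1,0],Rw[0,0]))
    N=n or int(np.ceil(np.linalg.norm(d)/.0415));print('t',round(s['time'],2),'pos',np.round(p,4),'yaw',yw.round(2),'F',np.round(s['wrist_force'],1),'w',round(s['gripper_width'],4),'tilt',np.round(Rw[:2,2],4),'q7',round(s['joints'][6],2))
    print('rows',N,'share/row',np.round(d/.15/max(N,1),4), 'turn deg',None if yaw is None else round((yw-yaw+180)%360-180,2))
E
python3 -m creep '[[[0.187,-0.18,0],0],[[0.187,-0.18,0],0],[[0.187,-0.18,0],0],[[0.187,-0.18,0],0],[[0.187,-0.18,0],0],[[0.187,-0.18,0],0],[[0.187,-0.18,0],0],[[0.187,-0.18,0],0]]'
python3 -m creep '[[[0.187,-0.18,0],-0.079],[[0.16,-0.2,0],-0.079],[[0.14,-0.21,0],-0.079],[[0.12,-0.22,0],-0.079],[[0.1,-0.23,0],-0.079],[[0.07,-0.24,0],-0.079]]'
python3 -c "
from h import *
go(.565,.03,.2,90)"
```

```text
time: 0.82
eef_pos: [0.3129, -0.3447, 0.2312]
orientation: [0.993, 0.116, -0.0, 0.0]
wrist_force: [1.0, -0.8, 0.4]
gripper_width: 0.0854
grasp_force: 0.0
time: 1.32
eef_pos: [0.3139, -0.1326, 0.231]
orientation: [0.881, 0.473, 0.0, -0.0]
wrist_force: [0.6, 0.9, 0.7]
gripper_width: 0.0853
grasp_force: 0.0
t 1.32 pos [ 0.3139 -0.1326  0.231 ] yaw 56.43 F [0.6 0.9 0.7] w 0.0853 tilt [-0.      0.0003] q7 -0.16
rows 8 share/row [0.2285 0.0994 0.0259] turn deg -33.57
```

```bash
python3 -m creep '[[[0.204,0.088,0.02],-0.079],[[0.192,0.112,0.02],-0.079],[[0.177,0.134,0.02],-0.079],[[0.159,0.155,0.02],-0.079],[[0.139,0.173,0.02],-0.057],[[0.12,0.187,0.02],0],[[0.12,0.187,0.02],0],[[0.1,0.15,0.02],0]]'
python3 -m creep '[[[0,0,0],0],[[0,0,0],0]]' 0.2
python3 - <<'E'
from h import *
go(.613,.03,.06,90)
s=read_state();d=save('wrist','w1',s=1.5)
for n,p in dict(A=(.612,.1025,.014),B=(.613,.031,.0),Bt=(.613,.031,.034),C=(.613,-.027,.01),nut=(.645,.212,.035),m=(.4937,.1028,.093),ball=(.5075,.217,.0906)).items(): print(n,wproj(d,p,s['eef_pos'],s['orientation']).round(1))
E
```

```text
time: 1.98
eef_pos: [0.5341, 0.0073, 0.2068]
orientation: [0.71, 0.704, 0.0, -0.0]
wrist_force: [-0.8, -0.4, 0.4]
gripper_width: 0.0854
grasp_force: 0.0
time: 2.15
eef_pos: [0.5327, 0.0071, 0.2064]
orientation: [0.709, 0.705, -0.0, -0.001]
wrist_force: [-0.8, -0.3, -0.8]
gripper_width: 0.0634
grasp_force: 0.0
t 2.15 pos [0.5327 0.0071 0.2064] yaw 89.64 F [-0.8 -0.3 -0.8] w 0.0634 tilt [-0.0018  0.0016] q7 -0.21
rows 5 share/row [0.0309 0.1073 0.195 ] turn deg -0.36
A [325.5  83.3]
B [322.4 143.6]
Bt [329.  148.3]
C [321.8 192.3]
nut [357.  -10.5]
m [208.2  77.5]
ball [224.8 -42.5]
```

View pics/w1.png

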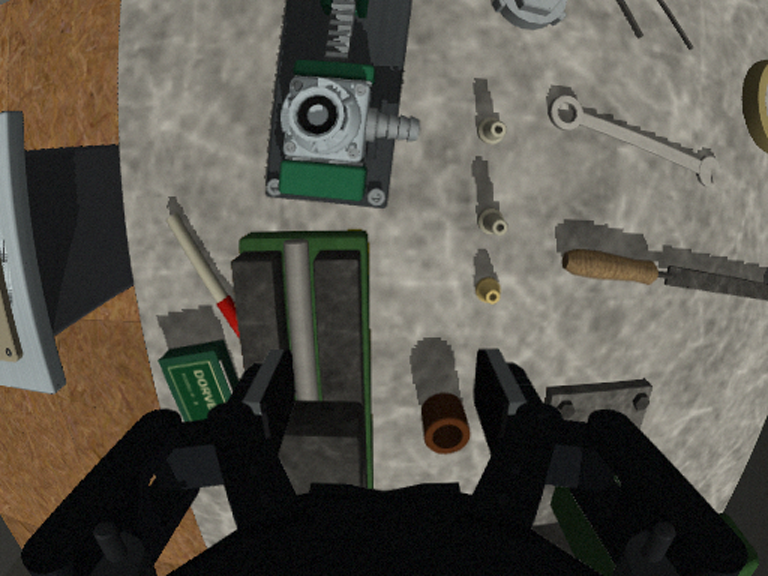

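The wrist view shows nozzle B's top at (499,228)/1.5, A's at (499,130)/1.5, C's at (492,296)/1.5 and the muzzle at (318,115)/1.5. I'll refine these and descend.

Run:
```python
from h import *
s=read_state();d=dict(np.load('pics/w1.npz'))
for n,p,z in [('B',(499,228),.034),('A',(499,130),.028),('C',(492,296),.022),('mouth',(318,115),.09)]:
  print(n,wonz(d,p[0]/1.5,p[1]/1.5,z,s['eef_pos'],s['orientation']).round(4))
go(.615,.028,.1,90)
```

```text
B [0.6171 0.0255 0.034 ]
A [0.6166 0.0969 0.028 ]
C [ 0.6178 -0.031   0.022 ]
mouth [0.4962 0.1025 0.09  ]
t 2.2 pos [0.5322 0.006  0.2067] yaw 89.55 F [-0.2 -0.2 -0.3] w 0.0569 tilt [-0.0014  0.0004] q7 -0.21
rows 4 share/row [0.0377 0.138  0.1777] turn deg -0.45
```

```bash
python3 -m creep '[[[0.037,0.14,0.19],-0.005],[[0.037,0.14,0.19],0],[[0.037,0.14,0.19],0],[[0.037,0.14,0.19],0],[[0,0,0],0],[[0,0,0],0],[[0,0,0],0]]' 0.0
python3 - <<'E'
from h import *
s=read_state();d=get_image('wrist')
np.savez('pics/w2.npz',**d)
u,v=wproj(d,(.616,.027,.034),s['eef_pos'],s['orientation']).astype(int);print(u,v)
im=d['image'][v-60:v+60,u-80:u+80,::-1]
cv2.imwrite('pics/w2.png',cv2.resize(im,None,fx=4,fy=4,interpolation=2)); go(.616,.027,.012,90)
hsv=cv2.cvtColor(d['image'],cv2.COLOR_RGB2HSV)
E
```

```text
time: 2.78
eef_pos: [0.6164, 0.027, 0.0945]
orientation: [0.708, 0.707, 0.0, 0.001]
wrist_force: [0.2, -0.2, 0.5]
gripper_width: 0.0425
grasp_force: 0.0
254 205
t 2.83 pos [0.6167 0.027  0.0953] yaw 89.92 F [-0.2 -0.3  1.3] w 0.0425 tilt [ 0.0023 -0.0009] q7 -0.35
rows 3 share/row [ 1.00e-04 -2.10e-03  1.85e-01] turn deg -0.08
```

View pics/w2.png

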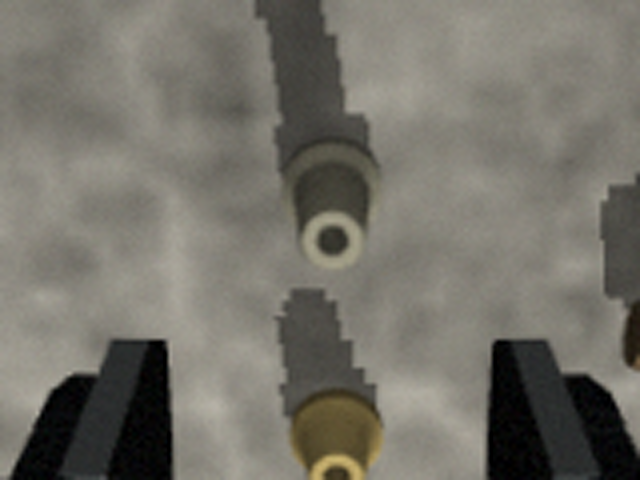

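Nozzle B's top is at crop (332,240), midway between the fingertips (midpoint 330). I'll descend and grip it.

```bash
python3 -m creep '[[[0,0.002,0.19],0],[[0,0.002,0.19],0],[[0,0.002,0.17],0],[[0,0,0],0],[[0,0,0],0]]'
python3 -m creep '[[[0,0,0],0],[[0,0,0],0],[[0,0,0],0],[[0,0,0],0],[[0,0,0],0],[[0,0,0],0]]' -1 40
python3 -c "
from h import *
go(.616,.027,.15,90)"
```

```text
time: 3.25
eef_pos: [0.6173, 0.0272, 0.0121]
orientation: [0.708, 0.707, -0.0, 0.0]
wrist_force: [-0.2, 0.7, 0.6]
gripper_width: 0.043
grasp_force: 0.0
time: 3.75
eef_pos: [0.619, 0.0279, 0.0135]
orientation: [0.707, 0.707, 0.001, 0.001]
wrist_force: [-2.6, -1.1, 10.1]
gripper_width: 0.0121
grasp_force: 39.2
t 3.75 pos [0.619  0.0279 0.0135] yaw 89.95 F [-2.6 -1.1 10.1] w 0.0121 tilt [ 0.0035 -0.0005] q7 -0.4
rows 4 share/row [-0.0015 -0.0042 -0.2276] turn deg -0.05
```

```bash
python3 -m creep '[[[0,0,-0.24],0],[[0,0,-0.24],0],[[0,0,-0.24],0],[[0,0,-0.24],0],[[0.02,-0.26,0],0],[[0.02,-0.26,0],0],[[0.02,-0.26,0],0],[[0.02,-0.02,0],0]]'
python3 -m creep '[[[0,0,0],0],[[0,0,0],0]]'
python3 - <<'E'
from h import *
go(.496,.1025,.16,90)
s=read_state();d=get_image('wrist');np.savez('pics/w3.npz',pos=s['eef_pos'],q=s['orientation'],**d)
u,v=wproj(d,(.496,.085,.09),s['eef_pos'],s['orientation']).astype(int);print(u,v)
im=d['image'][v-95:v+95,u-125:u+125,::-1]
cv2.imwrite('pics/w3.png',cv2.resize(im,None,fx=3,fy=3,interpolation=2))
E
```

```text
time: 4.42
eef_pos: [0.4914, 0.0402, 0.1546]
orientation: [0.707, 0.707, -0.003, 0.0]
wrist_force: [0.9, -0.3, -0.6]
gripper_width: 0.0124
grasp_force: 39.6
time: 4.58
eef_pos: [0.4985, 0.0398, 0.1562]
orientation: [0.707, 0.707, 0.001, 0.001]
wrist_force: [1.0, -0.4, -0.4]
gripper_width: 0.0119
grasp_force: 39.6
t 4.58 pos [0.4985 0.0398 0.1562] yaw 89.96 F [ 1.  -0.4 -0.4] w 0.0119 tilt [ 0.003 -0.001] q7 -0.28
rows 2 share/row [ 0.2091 -0.0086 -0.013 ] turn deg -0.04
250 142
```

View pics/w3.png

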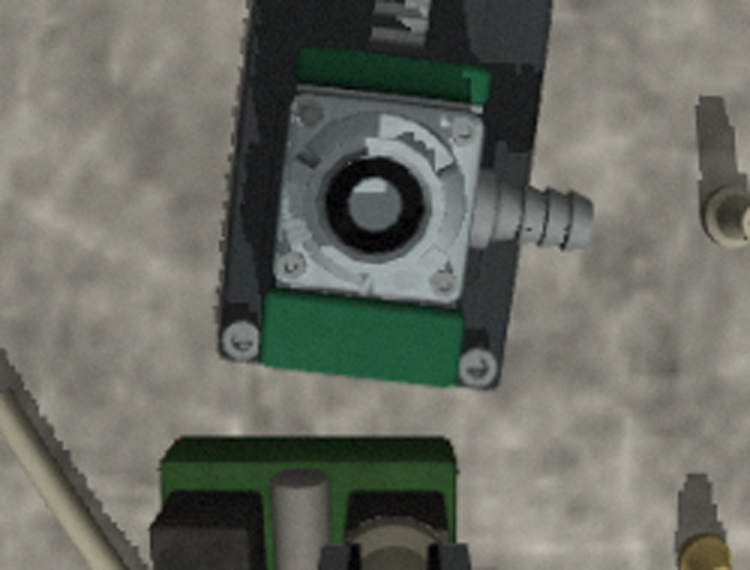

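Black seal ring (socket) at crop (377,204), nozzle base between the fingers at about (395,545). I'll compute the socket centre and check where the nozzle sits in the hand.

Run:
```python
from h import *
d=dict(np.load('pics/w3.npz'));p,q=d['pos'],d['q']
im=d['image'];g=cv2.cvtColor(im,cv2.COLOR_RGB2GRAY)
roi=(g[95:137,230:272]<45).astype(np.uint8)
n,l,st,c=cv2.connectedComponentsWithStats(roi);k=1+np.argmax(st[1:,4])
cn=max(cv2.findContours((l==k).astype(np.uint8),cv2.RETR_EXTERNAL,cv2.CHAIN_APPROX_NONE)[0],key=len)
(u,v),ax,an=cv2.fitEllipse(cn);u+=230;v+=95;print('ring',u,v,ax)
for z in(.088,.0925):print(z,wonz(d,u,v,z,p,q).round(4), 'diam',np.linalg.norm(wonz(d,u-ax[0]/2,v,z,p,q)-wonz(d,u+ax[0]/2,v,z,p,q)).round(4))
Rw=R.from_quat(q).as_matrix()
for t in [(0,0,.0135),(.0105,0,.0045),(-.0105,0,.0135),(0,.0105,.0135),(0,-.0105,.0135)]:print(t,wproj(d,p+Rw@np.array(t),p,q).round(1))
i=im[205:265,215:295,::-1]
o=cv2.resize(i,None,fx=5,fy=5,interpolation=2)
g2=np.load('pics/w1.npz');cv2.imwrite('pics/w3b.png',o)
```

```text
ring 249.17267990112305 114.94497680664062 (30.882278442382812, 32.80697250366211)
0.088 [0.4951 0.1044 0.088 ] diam 0.0216
0.0925 [0.4951 0.1047 0.0925] diam 0.0212
(0, 0, 0.0135) [254.4 234.5]
(0.0105, 0, 0.0045) [254.3 224.4]
(-0.0105, 0, 0.0135) [254.5 250.3]
(0, 0.0105, 0.0135) [272.5 234.5]
(0, -0.0105, 0.0135) [236.3 234.5]
```

View pics/w3b.png

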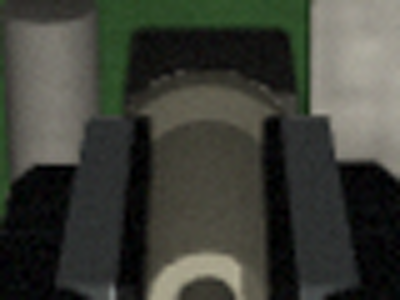

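```bash
python3 -m creep '[[[0.217,-0.017,0],0],[[0.217,-0.017,0],0],[[0,0,0.14],0],[[0,0,0.14],0],[[0,0,0],0],[[0,0,0],0],[[0,0,0],0]]'
python3 - <<'E'
from h import *
go(.4935,.105,.1135,90)
s=read_state();d=get_image('wrist');np.savez('pics/w4.npz',pos=s['eef_pos'],q=s['orientation'],**d)
b=get_image('side');np.savez('pics/s4.npz',**b);a=get_image('scene');np.savez('pics/a4.npz',**a)
u,v=proj(b,(.494,.104,.1)).astype(int);u2,v2=proj(a,(.494,.104,.1)).astype(int);print(u,v,u2,v2)
f=lambda i,s:cv2.resize(i[:,:,::-1],s,interpolation=2)
cv2.imwrite('pics/w4.png',np.hstack([f(d['image'][200:270,205:305],(400,280)),f(b['image'][v-35:v+35,u-25:u+25],(200,280)),f(a['image'][v2-35:v2+35,u2-25:u2+25],(200,280))]))
E
```

```text
time: 5.22
eef_pos: [0.4936, 0.1051, 0.1137]
orientation: [0.708, 0.707, 0.001, -0.0]
wrist_force: [-0.1, -1.1, -1.1]
gripper_width: 0.0119
grasp_force: 39.6
t 5.22 pos [0.4936 0.1051 0.1137] yaw 89.92 F [-0.1 -1.1 -1.1] w 0.0119 tilt [0.0007 0.0009] q7 -0.46
rows 1 share/row [-0.0006 -0.0005  0.0016] turn deg -0.08
223 190 271 191
```

View pics/w4.png

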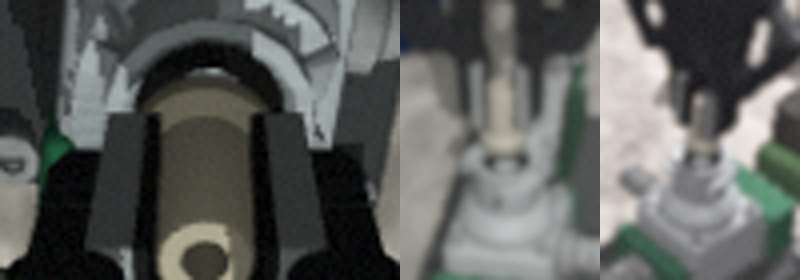

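The nozzle looks centred over the socket in x and about 0.7 mm short in +y. I'll correct that and lower.

```bash
python3 -m creep '[[[0.005,0,0.02],0],[[0,0,0.02],0],[[0,0,0.02],0],[[0,0,0.01],0],[[0,0,0],0]]'
python3 -m creep '[[[0,0,0.005],0],[[0,0,0.005],0],[[0,0,0],0]]'
```

```text
time: 5.78
eef_pos: [0.4929, 0.1055, 0.1022]
orientation: [0.707, 0.707, 0.0, 0.0]
wrist_force: [2.0, -1.2, -1.4]
gripper_width: 0.0118
grasp_force: 39.5
time: 6.03
eef_pos: [0.493, 0.1055, 0.1011]
orientation: [0.707, 0.707, 0.0, 0.0]
wrist_force: [2.8, -2.5, 4.3]
gripper_width: 0.012
grasp_force: 40.0
```

```bash
python3 -m creep '[[[0,0,0],0],[[0,0,0],0],[[0,0,0],0]]' -0.2
python3 -m creep '[[[0,0,-0.27],0],[[0,0,-0.27],0],[[0.2,0.02,-0.1],0],[[0.27,0.05,0],0],[[0,0,0],0],[[0,0,0],0]]'
python3 - <<'E'
from h import *
go(.646,.2,.2,90)
s=read_state();d=get_image('wrist');np.savez('pics/w5.npz',pos=s['eef_pos'],q=s['orientation'],**d)
cv2.imwrite('pics/w5.png',cv2.resize(d['image'][:270,100:460,::-1],None,fx=2.2,fy=2.2,interpolation=2))
for n,p in dict(nut=(.646,.212,.035),m=(.4937,.1045,.093)).items(): print(n,(wproj(d,p,s['eef_pos'],s['orientation'])-[100,0]).round(1)*2.2)
E
```

```text
time: 6.28
eef_pos: [0.4917, 0.1061, 0.1004]
orientation: [0.707, 0.707, -0.0, -0.001]
wrist_force: [0.7, -0.3, 0.5]
gripper_width: 0.034
grasp_force: 0.0
time: 6.78
eef_pos: [0.5022, 0.1792, 0.1967]
orientation: [0.706, 0.709, 0.0, -0.001]
wrist_force: [-0.7, -0.1, 0.2]
gripper_width: 0.0342
grasp_force: 0.0
t 6.78 pos [0.5022 0.1792 0.1967] yaw 90.24 F [-0.7 -0.1  0.2] w 0.0342 tilt [-0.0008  0.0013] q7 -0.57
rows 4 share/row [ 0.0337  0.2399 -0.0056] turn deg 0.24
nut [630.08 318.12]
m [321.42 578.38]
```

View pics/w5.png

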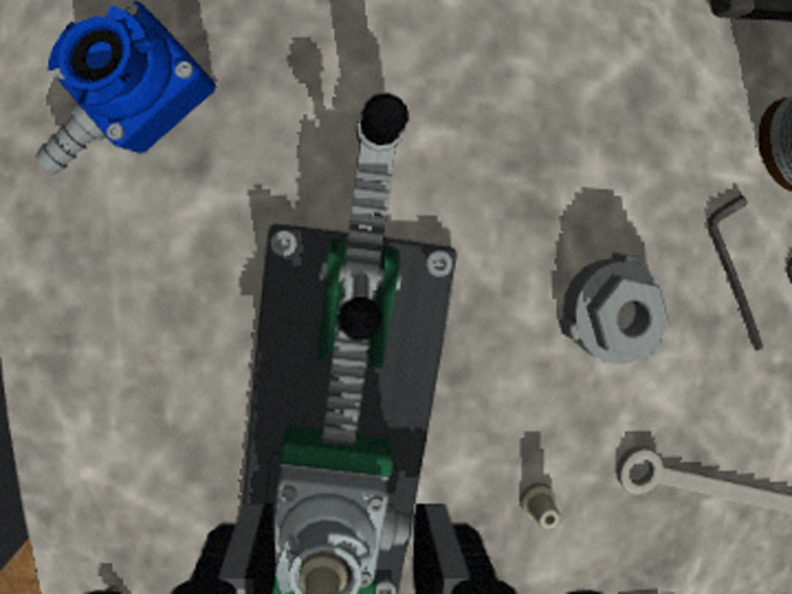

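The nozzle is seated, its top visible at (322,575). The nut hole at (632,318) matches the predicted position. My ten picture views are used, so the rest is numeric. Next I'll move over the nut to measure its orientation.

```bash
python3 -m creep '[[[-0.04,0.24,0],0],[[-0.08,0.24,0],0],[[-0.08,0.24,0.05],0],[[-0.08,0.24,0.2],0],[[0,0,0.25],0],[[0,0,0.2],0],[[0,0,0],0],[[0,0,0],0]]'
cat > nut.py <<'E'
from h import *
def rect(d,p,q,c,z,h=.04,step=.00025):
    n=int(2*h/step)+1;g=np.linspace(-h,h,n)
    X,Y=np.meshgrid(c[0]+g,c[1]-g[...]) # row down = -y
    Y=np.repeat((c[1]+h-np.arange(n)*step)[:,None],n,1)
    H=d['hand_eye'];Rw=R.from_quat(q).as_matrix();T=np.stack([X,Y,np.full_like(X,z)],-1)-p
    cc=(T@Rw-H[:3,3])@H[:3,:3];r=np.hypot(cc[...,0],cc[...,1]);th=np.arctan2(r,cc[...,2])/np.maximum(r,1e-9)
    K=d['mtx'];return cv2.remap(d['image'],(K[0,2]+K[0,0]*th*cc[...,0]).astype(np.float32),(K[1,2]+K[1,1]*th*cc[...,1]).astype(np.float32),cv2.INTER_CUBIC)
E
python3 - <<'E'
from nut import *
go(.646,.212,.1,90)
s=read_state();d=get_image('wrist');p,q=s['eef_pos'],s['orientation'];np.savez('pics/w6.npz',pos=p,q=q,**d)
c=np.array([.647,.212])
im=cv2.cvtColor(rect(d,p,q,c,.035),cv2.COLOR_RGB2GRAY)
cv2.imwrite('pics/r6.png',im)
# hole: dark blob near centre
m=(cv2.GaussianBlur(im,(9,9),0)[80:240,80:240])
print('centre gray',m[80,80],'ring',[int(m[80+int(15/.25*np.sin(a)),80+int(15/.25*np.cos(a))]) for a in np.radians(np.arange(0,360,30))])
for t in (40,60,80,100):
  n,l,st,ce=cv2.connectedComponentsWithStats((m<t).astype(np.uint8));
  for k in range(1,n):
    if st[k,4]>800: print(t,st[k,4]*.0625,'mm2',((ce[k]-80)*.25).round(2))
pol=cv2.warpPolar(im,(160,72),(160,160),160,cv2.WARP_POLAR_LINEAR)
print('rows: image angle(cw from +x), cols r 12..38mm step 1')
for i in range(0,72,2):print(i*5,' '.join('%3d'%v for v in pol[i,48:154:4]))
E
```

```text
time: 7.5
eef_pos: [0.6408, 0.1346, 0.0947]
orientation: [0.708, 0.707, -0.002, -0.001]
wrist_force: [-0.1, 0.1, 1.9]
gripper_width: 0.0342
grasp_force: 0.0
t 7.5 pos [0.6408 0.1346 0.0947] yaw 89.92 F [-0.1  0.1  1.9] w 0.0342 tilt [-0.0038 -0.001 ] q7 -0.54
rows 2 share/row [ 0.2579  0.0169 -0.018 ] turn deg -0.08
centre gray 77 ring [132, 131, 130, 127, 126, 122, 123, 129, 77, 75, 135, 129]
80 504.125 mm2 [-2.49 -8.39]
100 624.5625 mm2 [-2.38 -7.59]
rows: image angle(cw from +x), cols r 12..38mm step 1
0 128 137 137 132 130 128 133 130 132 106 112 132 129 130 124 122 123 127 125 130 131 130 125 127 118 119 117
10 126 133 134 135 132 130 129 130 129 124 124 129 130 132 122 117 116 114 111 116 122 123 132 126 126 127 128
20 131 131 130 134 131 137 132 133 118 132 126 127 126 127 122 121 120 122 125 130 135 138 140 145 145 143 146
30 134 131 131 129 127 132 130 127 129 128 129 127 129 135 115 127 124 113 137 136 131 130 129 128 129 132 141
40 129 132 133 133 134 131 135 123 127 126 129 129 129 126 122 126 131 121 136 130 131 131 136 140 143 146 146
50 130 133 133 129 129 127 128 127 
[... 2731 characters left out ...]
  76  77  73  73  73  73  77
300 131 133 132 136 137 134 129 129 110  72  76  75  81  78  76  77  77  72  74  72  68  71  78 102 128 131 135
310 134 134 138 135 133 130 132 130 130 132  81  80  86 113 101  71  75 121 135 127 125 128 127 134 132 132 127
320 135 135 134 129 126 130 129 128 129  78 101 130 135 135 118 115 119 122 128 125 125 124 123 124 125 128 133
330 134 136 130 128 129 132 128 125  84 127 131 131 132 134 130 124 122 121 125 129 126 131 136 138 141 145 144
340 129 135 132 127 129 130 127 126  80 114 130 132 131 130 133 126 131 128 130 126 132 135 134 136 138 132 131
350 128 138 132 133 129 127 130 131  97 124 129 131 131 132 133 127 127 128 130 130 132 130 130 123 120 119 117
```

Run:
```python
from nut import *
d=dict(np.load('pics/w6.npz'));p,q=d['pos'],d['q']
c=np.array([.6485,.2127])
for z in (.004,.018):
  im=cv2.GaussianBlur(rect(d,p,q,c,z,h=.045),(0,0),3).astype(float)
  rb=100*(im[...,0]/im[...,2]-1)
  pol=cv2.warpPolar(rb.astype(np.float32),(180,72),(180,180),180,cv2.WARP_POLAR_LINEAR)
  print('z',z)
  for i in range(0,72,2):print(i*5,' '.join('%2d'%round(v) for v in pol[i,88:160:4]))
g=cv2.cvtColor(rect(d,p,q,c,.035),cv2.COLOR_RGB2GRAY).astype(np.float32);g=cv2.GaussianBlur(g,(0,0),1.5)
pol=cv2.warpPolar(g,(160,360),(160,160),160,cv2.WARP_POLAR_LINEAR)
bl=cv2.blur(pol,(25,1));dk=(bl-pol)/bl
r=np.arange(160)*.25;sel=(r>17.3)&(r<23.3)
pts=[]
for a in range(360):
  k=np.argmax(np.where(sel,dk[a],-1))
  if dk[a,k]>.05:pts.append((a,r[k]))
pts=np.array(pts);print(len(pts))
for k in range(6):
  lo=10+60*k; m=((pts[:,0]-lo-6)%360)<48
  P=pts[m];xy=np.c_[P[:,1]*np.cos(np.radians(P[:,0])),P[:,1]*np.sin(np.radians(P[:,0]))].astype(np.float32)
  if len(xy)<12: print(k,'few',len(xy));continue
  vx,vy,x0,y0=cv2.fitLine(xy,cv2.DIST_HUBER,0,.01,.01).ravel();n=np.array([vy,-vx]);dd=n@[x0,y0];n*=np.sign(dd)
  print('flat img-angle',round(np.degrees(np.arctan2(n[1],n[0]))%360,1),'dist',round(abs(dd),2),'n',len(xy),'resid',round(np.median(np.abs(xy@n-abs(dd))),2))
```

```text
z 0.004
0 -2 -3 -2 -2 -2 -3 -2  2  7  9 10 10 11 10 11 10 10 10
10 -2 -3 -3 -2 -2 -2 -2  1  6 10 11 10 10 11 11 11 10 11
20 -2 -3 -2 -2 -2 -2 -2  2  8 10 10 10 10  9  9 10 10  9
30 -2 -2 -2 -2 -2 -2 -2 -2  0  1  3  5 11 10 10 10 10 10
40 -2 -2 -2 -2 -2 -2 -2 -2 -2 -2 -1  4  8 10 10 10 10 10
50 -2 -2 -3 -3 -3 -3 -2  2  7 10 10 10 11 10 10 10 10 10
60 -2 -2 -1 -2 -2 -2 -2  1  7  9 10 10  9 10 10  9 10 11
70 -2 -3 -3 -2 -2 -2 -2  3  8 10 10 10 10 10 11 10 10 10
80 -2 -2 -2 -2 -2 -2 -2  2  7  9 10  9  9  9 10 10 10  9
90 -2 -2 -3 -2 -2 -2 -2  4  9 10 10  9 10 10 10  9 10  9
100 -3 -2 -2 -3 -2 -2 -2  1  7 10  9  9 10 10 10 10  9 10
110 -2 -2 -2 -2 -2 -2 -2  4 10 10 10 10 10 10 11 11 11 10
120 -2 -2 -2 -2 -2 -2 -2  2  8 10 10 10  9 10 11 10 10 11
130 -2 -2 -3 -3 -2 -2 -1  4  8 10  9  9 10 10 10 11 11 11
140 -3 -3 -3 -3 -3 -2  0  4  9 10 10  9 10 10 10 10 10 10
150 -3 -3 -3 -2 -3 -2 -2 -2 -2 -1  2  8 10 10 10 10 10 10
160 -2 -2 -3 -3 -2 -2 -2 -2 -2 -2  1  7 10 11 11 11  9 10
170 -2 -2 -2 -2 -2 -2  0  3 10 10 10 10 11  9 10  9  9 10
180 -3 -3 -2 -2 -2 -2  0  4 10 10 10 11 11 10  9 10 11 11
1
[... 2579 characters left out ...]
 9 11 11 11 10 11 11 11 11
280 -3 -4 -5 -5 -3 -3 -3 -3 -1  6  8 10 11 11 11 11 13 12
290 -4 -4 -5 -4 -4  1  7 10 10 11 10 12 12 12 10 10 10 10
300 -3 -3 -3 -3 -1  3  7 10 10 10 10 10 10 10  9  9 10 10
310 -3 -2 -2 -2 -2  1  6 10 10 11 10 10 10 10 10 10 10 10
320 -2 -3 -2 -3 -2  4  9 11 11 10 11 10  9 10 11 10 10 11
330 -3 -3 -3 -3 -2  2  8 10 10 11 10 11 10 11 10 10 10  9
340 -3 -2 -3 -2 -2  2  9 11 11 10 10  8  9 10 10 10 10 10
350 -3 -3 -3 -4 -2  1  7 10 10 10 10 11 10 10 10 10 11 11
244
0 few 3
1 few 5
flat img-angle 157.2 dist 18.51 n 48 resid 0.06
flat img-angle 217.8 dist 18.47 n 48 resid 0.1
flat img-angle 276.4 dist 18.23 n 40 resid 0.1
flat img-angle 338.4 dist 18.26 n 48 resid 0.12
```

Run:
```python
from h import *
d=dict(np.load('pics/w5.npz'));p,q=d['pos'],d['q']
m=np.array([.4951,.1044])
for n,px,z in[('post',(384,118),.079),('ball',(360,317),.091)]:
  w=wonz(d,px[0]/2.2+100,px[1]/2.2,z,p,q);v=w[:2]-m;print(n,w.round(4),np.linalg.norm(v).round(4),np.degrees(np.arctan2(-v[0],v[1])).round(2))
go(.647,.2127,.1,112.6)
```

```text
post [0.5186 0.2954 0.079 ] 0.1924 -7.01
ball [0.5093 0.2175 0.091 ] 0.114 -7.17
t 7.55 pos [0.6421 0.1355 0.0971] yaw 89.94 F [ 0.5 -0.6  0. ] w 0.0343 tilt [ 0.0001 -0.    ] q7 -0.54
rows 2 share/row [ 0.2574  0.0161 -0.0098] turn deg -22.66
```

```bash
python3 -m creep '[[[0.257,0.016,0],0],[[0.257,0.016,0],0],[[0,0,0],-0.063],[[0,0,0],-0.063],[[0,0,0],-0.063],[[0,0,0],-0.063],[[0,0,0],0],[[0,0,0],0]]' 0.55
python3 -c "
from h import *
go(.647,.2127,.021,112.6)"
```

```text
time: 8.22
eef_pos: [0.6478, 0.2131, 0.0984]
orientation: [0.556, 0.831, 0.001, 0.001]
wrist_force: [0.8, -0.4, 0.2]
gripper_width: 0.0664
grasp_force: 0.0
t 8.22 pos [0.6478 0.2131 0.0984] yaw 112.44 F [ 0.8 -0.4  0.2] w 0.0664 tilt [0.0029 0.0008] q7 -0.29
rows 2 share/row [-1.000e-04 -3.600e-03  2.582e-01] turn deg -0.16
```

```bash
python3 -m creep '[[[0,-0.003,0.17],0],[[0,0,0.17],0],[[0,0,0.1],0],[[0,0,0.07],-0.002],[[0,0,0],0],[[0,0,0],0]]'
python3 -m creep '[[[0,0,0],0],[[0,0,0],0],[[0,0,0],0],[[0,0,0],0],[[0,0,0],0],[[0,0,0],0]]' -1 80
python3 -c "
from h import *
go(.647,.2127,.16,112.6)"
```

```text
time: 8.72
eef_pos: [0.6467, 0.213, 0.0201]
orientation: [0.554, 0.833, 0.0, 0.0]
wrist_force: [-0.2, 0.0, 0.3]
gripper_width: 0.0659
grasp_force: 0.0
time: 9.22
eef_pos: [0.6473, 0.2132, 0.0214]
orientation: [0.553, 0.833, 0.001, 0.001]
wrist_force: [-1.2, -0.3, 5.5]
gripper_width: 0.0358
grasp_force: 80.7
t 9.22 pos [0.6473 0.2132 0.0214] yaw 112.8 F [-1.2 -0.3  5.5] w 0.0358 tilt [0.0023 0.0006] q7 -0.32
rows 4 share/row [-0.0007 -0.0003 -0.2311] turn deg 0.2
```

```bash
python3 -m creep '[[[0,0,-0.24],0],[[0,0,-0.24],0],[[0,0,-0.24],0],[[0,0,-0.24],0],[[-0.054,-0.244,0],0],[[-0.054,-0.244,0],0],[[-0.054,-0.244,0],0],[[-0.054,-0.244,0],0]]'
python3 -m creep '[[[-0.03,-0.14,0],-0.067],[[0,0,0],-0.067],[[0,0,0],-0.067],[[0,0,0],-0.067],[[0,0,0],-0.067],[[0,0,0],0],[[0,0,0],0]]'
python3 -c "
from h import *
go(.4936,.1044,.13,142.8)"
```

```text
time: 9.88
eef_pos: [0.5226, 0.1254, 0.1635]
orientation: [0.553, 0.833, -0.0, 0.0]
wrist_force: [0.4, -0.1, -0.4]
gripper_width: 0.0358
grasp_force: 81.1
time: 10.47
eef_pos: [0.5065, 0.1139, 0.1638]
orientation: [0.319, 0.948, 0.0, 0.0]
wrist_force: [-0.1, 0.3, -1.1]
gripper_width: 0.0361
grasp_force: 81.3
t 10.47 pos [0.5065 0.1139 0.1638] yaw 142.78 F [-0.1  0.3 -1.1] w 0.0361 tilt [ 0.0005 -0.0001] q7 0.41
rows 1 share/row [ 0.0303 -0.1024  0.2252] turn deg -0.02
```

```bash
python3 -m creep '[[[0.03,-0.102,0],0],[[0,0,0],0],[[0,0,0.15],0],[[0,0,0.12],0],[[0,0,0],0]]'
python3 -m creep '[[[0,0,0.02],0],[[0,0,0.02],0],[[0,0,0],0]]'
python3 -c "
from h import *
go(.4936,.1044,.104,142.8)"
```

```text
time: 10.88
eef_pos: [0.4921, 0.1037, 0.1203]
orientation: [0.319, 0.948, -0.001, -0.002]
wrist_force: [-0.6, -0.8, -1.9]
gripper_width: 0.036
grasp_force: 81.2
time: 11.13
eef_pos: [0.494, 0.1046, 0.1174]
orientation: [0.318, 0.948, 0.0, 0.0]
wrist_force: [0.3, -0.1, -2.3]
gripper_width: 0.0359
grasp_force: 81.2
t 11.13 pos [0.494  0.1046 0.1174] yaw 142.94 F [ 0.3 -0.1 -2.3] w 0.0359 tilt [0.0006 0.0001] q7 0.4
rows 1 share/row [ 0.0014 -0.0025  0.0892] turn deg 0.14
```

```bash
python3 -m creep '[[[0,0,0.02],0],[[0,0,0.02],0],[[0,0,0],0]]'
python3 -m creep '[[[0,0,0.015],0],[[0,0,0.015],0],[[0,0,0],0]]'
```

```text
time: 11.38
eef_pos: [0.4936, 0.1042, 0.1107]
orientation: [0.318, 0.948, -0.0, -0.0]
wrist_force: [0.2, -0.3, -1.3]
gripper_width: 0.0357
grasp_force: 81.2
time: 11.63
eef_pos: [0.4934, 0.1042, 0.106]
orientation: [0.318, 0.948, -0.0, -0.0]
wrist_force: [-0.3, -0.4, -2.0]
gripper_width: 0.0357
grasp_force: 81.2
```

```bash
python3 -m creep '[[[0,0,0.01],0],[[0,0,0],0]]'; python3 -c "
from h import *
go(.4936,.1044,.1024,142.8)"
```

```text
time: 11.8
eef_pos: [0.4936, 0.1043, 0.1048]
orientation: [0.318, 0.948, -0.0, -0.0]
wrist_force: [0.6, 0.3, -2.2]
gripper_width: 0.0356
grasp_force: 81.2
t 11.8 pos [0.4936 0.1043 0.1048] yaw 142.97 F [ 0.6  0.3 -2.2] w 0.0356 tilt [-0.0002 -0.0001] q7 0.39
rows 1 share/row [0.0002 0.0005 0.0157] turn deg 0.17
```

```bash
python3 -m creep '[[[0,0,0.008],0],[[0,0,0.008],0],[[0,0,0],0]]'; python3 -m creep '[[[0,0,0.004],0],[[0,0,0],0]]'
```

```text
time: 12.05
eef_pos: [0.4937, 0.1043, 0.1024]
orientation: [0.318, 0.948, -0.0, 0.0]
wrist_force: [0.2, -0.3, -1.6]
gripper_width: 0.0358
grasp_force: 81.3
time: 12.22
eef_pos: [0.4937, 0.1043, 0.102]
orientation: [0.318, 0.948, -0.0, 0.0]
wrist_force: [-0.7, -0.3, -1.4]
gripper_width: 0.036
grasp_force: 81.4
```

```bash
python3 -m creep '[[[0,0,0.004],0],[[0,0,0.003],0],[[0,0,0],0]]'; python3 -m creep '[[[0,0,0.001],0.05],[[0,0,0.001],0.05],[[0,0,0.001],0.05],[[0,0,0],0]]'
python3 -c "
from h import *
go(.4936,.1044,.1000,65.6);print(read_state()['moment'])"
```

```text
time: 12.47
eef_pos: [0.4937, 0.1044, 0.101]
orientation: [0.318, 0.948, -0.0, 0.0]
wrist_force: [-1.7, -0.5, 2.3]
gripper_width: 0.0357
grasp_force: 81.7
time: 12.8
eef_pos: [0.4941, 0.1045, 0.1009]
orientation: [0.428, 0.904, 0.0, 0.0]
wrist_force: [0.3, -0.2, 3.1]
gripper_width: 0.0358
grasp_force: 81.8
t 12.8 pos [0.4941 0.1045 0.1009] yaw 129.26 F [ 0.3 -0.2  3.1] w 0.0358 tilt [ 0.0011 -0.    ] q7 0.16
rows 1 share/row [ 0.0018 -0.0029  0.0057] turn deg 63.66
[0.07551948 0.03703511 0.04275838]
```

```bash
python3 -m creep '[[[0,0,0.001],0.06],[[0,0,0.001],0.06],[[0,0,0.001],0.06],[[0,0,0.001],0.06],[[0,0,0],0]]'
python3 -c "
from h import *
go(.4936,.1044,.1000,65.6);print(read_state()['moment'])"
python3 -m creep '[[[0,0,0.001],0.06],[[0,0,0.001],0.06],[[0,0,0.001],0.06],[[0,0,0.001],0.06],[[0,0,0],0]]'
python3 -c "
from h import *
go(.4936,.1044,.1000,65.6);print(read_state()['moment'])"
```

```text
time: 13.22
eef_pos: [0.4942, 0.1045, 0.1004]
orientation: [0.589, 0.808, 0.0, 0.001]
wrist_force: [-0.5, 1.0, 4.5]
gripper_width: 0.0362
grasp_force: 82.0
t 13.22 pos [0.4942 0.1045 0.1004] yaw 107.77 F [-0.5  1.   4.5] w 0.0362 tilt [ 0.0014 -0.0001] q7 -0.19
rows 1 share/row [ 0.0007 -0.0042  0.0024] turn deg 42.17
[ 0.01530412 -0.06146628 -0.03657423]
time: 13.63
eef_pos: [0.4942, 0.1045, 0.0998]
orientation: [0.73, 0.684, 0.0, 0.001]
wrist_force: [-0.2, 0.4, 5.1]
gripper_width: 0.0358
grasp_force: 82.1
t 13.63 pos [0.4942 0.1045 0.0998] yaw 86.25 F [-0.2  0.4  5.1] w 0.0358 tilt [ 0.0014 -0.0001] q7 -0.55
rows 1 share/row [-0.0009 -0.0043 -0.0012] turn deg 20.65
[-0.00069243  0.03443992  0.02575701]
```

```bash
python3 -m creep '[[[0,0,0.001],0.06],[[0,0,0.001],0.06],[[0,0,0.001],0.06],[[0,0,0],0]]'
python3 -c "
from h import *
go(.4936,.1044,.1000,65.6);print(read_state()['moment'])"
python3 -m creep '[[[0,0,0.001],0.03],[[0,0,0],0.03],[[0,0,0],0]]'
python3 -c "
from h import *
go(.4936,.1044,.1000,65.6);print(read_state()['moment'])"
```

```text
time: 13.97
eef_pos: [0.4943, 0.1045, 0.0995]
orientation: [0.819, 0.574, 0.001, 0.0]
wrist_force: [-1.1, -0.6, 7.3]
gripper_width: 0.0356
grasp_force: 82.3
t 13.97 pos [0.4943 0.1045 0.0995] yaw 70.05 F [-1.1 -0.6  7.3] w 0.0356 tilt [ 0.0015 -0.0001] q7 -0.82
rows 1 share/row [-0.002  -0.0043 -0.0037] turn deg 4.45
[-0.14730919  0.08550454 -0.02809664]
time: 14.22
eef_pos: [0.4945, 0.1045, 0.0994]
orientation: [0.844, 0.536, 0.001, 0.001]
wrist_force: [0.7, -1.5, 6.2]
gripper_width: 0.0359
grasp_force: 82.3
t 14.22 pos [0.4945 0.1045 0.0994] yaw 64.84 F [ 0.7 -1.5  6.2] w 0.0359 tilt [ 0.0019 -0.    ] q7 -0.91
rows 1 share/row [-0.0032 -0.0049 -0.0043] turn deg -0.76
[-0.08725181 -0.03107857  0.16525655]
```

```bash
for i in 1 2; do python3 -m creep '[[[0,0,0],0.02],[[0,0,0],0]]' >/dev/null
python3 -c "
from h import *
go(.4936,.1044,.1000,65.6);print(read_state()['moment'])"; done
```

```text
t 14.38 pos [0.4946 0.1046 0.0994] yaw 63.13 F [ 0.7 -0.4  7.2] w 0.0359 tilt [0.0022 0.0001] q7 -0.93
rows 1 share/row [-0.0043 -0.0052 -0.004 ] turn deg -2.47
[-0.04201143 -0.19884724  0.3445343 ]
t 14.55 pos [0.4947 0.1048 0.0994] yaw 61.37 F [1.3 0.5 5.1] w 0.0358 tilt [0.0026 0.0003] q7 -0.96
rows 1 share/row [-0.0061 -0.0053 -0.0039] turn deg -4.23
[ 0.08117379 -0.37498945  0.61227483]
```

The nut is tight, with the moment past 0.6 N m. I'll release it and rise.

```bash
python3 -m creep '[[[0,0,0],-0.01],[[0,0,0],0],[[0,0,0],0],[[0,0,0],0]]' 0.3
python3 -m creep '[[[0,0,-0.15],0],[[0,0,-0.27],0],[[0,0,-0.2],0],[[0,0,0],0]]'
python3 - <<'E'
from h import *
m=np.array([.4936,.1044]);u=np.array([.1236,.9923])
for k in(.082,.126,.195,.235):print(k,(m+k*u).round(4))
go(*(m+.082*u),.19,82.9)
s=read_state();d=get_image('wrist');np.savez('pics/w7.npz',pos=s['eef_pos'],q=s['orientation'],**d)
E
```

```text
time: 14.88
eef_pos: [0.4934, 0.1042, 0.0984]
orientation: [0.857, 0.515, -0.0, -0.0]
wrist_force: [-0.2, 0.3, 0.1]
gripper_width: 0.0556
grasp_force: 0.0
time: 15.22
eef_pos: [0.4962, 0.1054, 0.1974]
orientation: [0.857, 0.515, 0.004, 0.002]
wrist_force: [0.8, -0.1, -0.0]
gripper_width: 0.0554
grasp_force: 0.0
0.082 [0.5037 0.1858]
0.126 [0.5092 0.2294]
0.195 [0.5177 0.2979]
0.235 [0.5226 0.3376]
t 15.22 pos [0.4962 0.1054 0.1974] yaw 62.04 F [ 0.8 -0.1 -0. ] w 0.0554 tilt [0.0079 0.0007] q7 -0.88
rows 2 share/row [ 0.2483 -0.1036  0.0251] turn deg -20.86
```

```bash
python3 - <<'E'
from nut import *
d=dict(np.load('pics/w7.npz'));p,q=d['pos'],d['q']
c=np.array([.4943,.1045])
im=rect(d,p,q,c,.1136);g=cv2.cvtColor(im,cv2.COLOR_RGB2GRAY).astype(np.float32)
pol=cv2.warpPolar(cv2.GaussianBlur(g,(0,0),1.5),(160,72),(160,160),160,cv2.WARP_POLAR_LINEAR)
print('world angle: gray at r 14..27')
for i in range(0,72,2):print((-i*5)%360,' '.join('%3d'%v for v in pol[i,56:110:4]))
E
python3 -m creep '[[[0.248,-0.104,0],0],[[0.248,-0.104,0],0],[[0,0,0],-0.077],[[0,0,0],-0.077],[[0,0,0],-0.077],[[0,0,0],0],[[0,0,0],0]]' -1 60
python3 - <<'E'
from h import *
go(.5037,.1858,.082,82.9)
s=read_state();d=get_image('wrist');p,q=s['eef_pos'],s['orientation'];np.savez('pics/w8.npz',pos=p,q=q,**d)
for n,k,z in(('ball',.114,.091),('post',.195,.079)):
  u,v=wproj(d,np.r_[np.array([.4936,.1044])+k*np.array([.1236,.9923]),z],p,q);print(n,u,v)
  i=cv2.cvtColor(d['image'],cv2.COLOR_RGB2GRAY);u0,v0=int(u)-22,int(v)-22
  w=(i[max(v0,0):v0+44,u0:u0+44]<40).astype(np.uint8);w=cv2.morphologyEx(w,cv2.MORPH_OPEN,np.ones((7,7)))
  N,l,st,ce=cv2.connectedComponentsWithStats(w)
  for j in range(1,N):
    uu=ce[j]+[u0,max(v0,0)];x=wonz(d,*uu,z,p,q);r=x[:2]-[.4936,.1044];print(st[j],uu.round(1),x.round(4),'along',(r@[.1236,.9923]).round(4),'across',(r@[.9923,-.1236]).round(4))
E
```

```text
world angle: gray at r 14..27
0 137 135 134 135 135 134 135 132 134 136 134 135 137 132
350 136 132 133 133 134 132 134 136 135 135 138 138 140 131
340 137 136 134 134 133 130 134 137 136 136 137 137 107  63
330 135 133 135 134 133 132 134 137 136 137 136 115  82  71
320 135 135 136 135 135 134 132 136 137 138 130  91  72  71
310 139 135 135 135 135 136 134 133 136 127  87  75  75  74
300 139 138 135 134 135 133 133 135 133  98  75  71  71  71
290 137 140 140 140 137 135 134 133 131 128 108  98 124 149
280 136 137 137 140 139 136 135 136 137 142 141 137 141 148
270 140 140 137 137 136 135 134 107  78 100 125 134 136 137
260 135 135 135 135 137 136 118  83  77 121 146 147 145 143
250 137 139 138 139 139 140 126  83  72  83 124 138 135 134
240 137 136 136 136 137 126 102  78  75  72  79 127 144 146
230 140 137 137 134 124 130 117  84  72  72  72  65  86 119
220 134 135 133 122 121 128 110  73  80 105 125 136 139 138
210 136 137 138 125 126 133 134 131 128  95  75 103 127  87
200 136 137 137 130 128 132 134  99  66  58  45  50 110 129
190 136 135 134 132 126 128 134  93  40  32  59  98 
[... 1112 characters left out ...]
844, 0.1907]
orientation: [0.752, 0.66, -0.001, -0.0]
wrist_force: [0.1, -0.6, 0.2]
gripper_width: -0.0
grasp_force: 0.0
t 15.85 pos [0.5007 0.1844 0.1907] yaw 82.56 F [ 0.1 -0.6  0.2] w -0.0 tilt [-0.0015 -0.0002] q7 -0.73
rows 3 share/row [0.0042 0.0066 0.2417] turn deg -0.34
ball 258.2947703176765 150.5579635271125
[  0   0  16  44 508] [241.9 153.3] [0.494  0.2171 0.091 ] along 0.1118 across -0.0136
[ 14  13  24  20 401] [261.6 150.7] [0.5104 0.2171 0.091 ] along 0.1139 across 0.0027
[32 32  7 11 77] [271. 165.] [0.5166 0.2041 0.091 ] along 0.1017 across 0.0105
post 257.53598748642486 53.855848558026366
[ 15  14  19  22 366] [258.8  55.5] [0.5186 0.2963 0.079 ] along 0.1935 across 0.0011
```

The nut's flats lie at about 34°, against 35.6° expected at the stop, so it is tight. Ball and post are where predicted. I'll descend behind the ball and push.

```bash
python3 -m creep '[[[0,0.013,0.24],0],[[0,0,0.24],0],[[0,0,0.15],0],[[0,0,0.09],0],[[0,0,0],0],[[0,0,0],0]]'
python3 -m creep '[[[0.08,0,0],0],[[0.08,0,0],0],[[0.04,0,0],0],[[0.04,0,0],0],[[0,0,0],0]]'
python3 -c "
from h import *
go(.5092,.2294,.082,82.9)"
```

```text
time: 16.4
eef_pos: [0.5031, 0.1846, 0.0841]
orientation: [0.751, 0.661, -0.0, -0.0]
wrist_force: [0.2, 0.2, 0.0]
gripper_width: -0.0001
grasp_force: 0.0
time: 16.82
eef_pos: [0.5075, 0.2224, 0.0843]
orientation: [0.75, 0.662, 0.001, -0.0]
wrist_force: [-0.2, 0.3, 1.2]
gripper_width: -0.0002
grasp_force: 0.0
t 16.82 pos [0.5075 0.2224 0.0843] yaw 82.88 F [-0.2  0.3  1.2] w -0.0002 tilt [0.0008 0.0012] q7 -0.88
rows 1 share/row [0.0478 0.0051 0.0151] turn deg -0.02
```

```bash
python3 -m creep '[[[0.05,0,0],0],[[0.05,0,0],0],[[0,0,0],0],[[0,0,0],0]]'
python3 -m creep '[[[-0.05,0,0],0],[[-0.05,0,-0.1],0],[[0,0,-0.2],0],[[0,0,-0.2],0],[[0,0,-0.2],0],[[0,0,0],0],[[0,0,0],0]]' 0.1
cat > chk.py <<'E'
from h import *
import sys
go(.5177,.2979,.1,82.9)
s=read_state();d=get_image('wrist');p,q=s['eef_pos'],s['orientation'];np.savez('pics/'+sys.argv[1]+'.npz',pos=p,q=q,**d)
i=cv2.cvtColor(d['image'],cv2.COLOR_RGB2GRAY);w=cv2.morphologyEx((i<40).astype(np.uint8),cv2.MORPH_OPEN,np.ones((9,9)))
N,l,st,ce=cv2.connectedComponentsWithStats(w)
for j in range(1,N):
  if 80<st[j,4]<1500:
    x=wonz(d,*ce[j],.078,p,q);r=x[:2]-[.4936,.1044];print(st[j],ce[j].round(1),'along',(r@[.1236,.9923]).round(4),'across',(r@[.9923,-.1236]).round(4))
E
python3 chk.py w9
```

```text
time: 17.15
eef_pos: [0.5093, 0.2356, 0.0836]
orientation: [0.75, 0.661, 0.0, -0.0]
wrist_force: [0.5, -0.6, -0.5]
gripper_width: 0.0001
grasp_force: 0.0
time: 17.73
eef_pos: [0.5085, 0.2195, 0.1902]
orientation: [0.751, 0.661, 0.001, 0.001]
wrist_force: [-0.4, -0.3, -0.5]
gripper_width: 0.0468
grasp_force: 0.0
t 17.73 pos [0.5085 0.2195 0.1902] yaw 82.69 F [-0.4 -0.3 -0.5] w 0.0468 tilt [0.0032 0.0001] q7 -0.8
rows 3 share/row [ 0.1752 -0.0024  0.2004] turn deg -0.21
[435   0  11   8  88] [440.    3.5] along 0.3004 across 0.1815
[139  56  14  16 213] [145.2  63.5] along 0.2282 across -0.0943
[135  80   9  11  99] [139.  85.] along 0.2094 across -0.1007
[108  82  23  17 331] [119.   89.5] along 0.2073 across -0.1209
[246  86  19  19 319] [255.   94.9] along 0.1957 across 0.0013
[247 126  17  18 277] [255.  134.4] along 0.1619 across 0.0011
[264 212  31  31 644] [276.7 230.3] along 0.0721 across 0.021
[ 96 231  14  11 146] [102.5 236. ] along 0.0623 across -0.1594
[  0 291  33  38 818] [ 16.  311.1] along -0.0808 across -0.366
```

The ball is now at 162 mm along the bar, so the pawl is thrown over. Next is the post.

```bash
python3 -m creep '[[[0.263,0,0],-0.002],[[0.263,-0.004,0],0],[[0,0,0.2],0],[[0,0,0.24],0],[[0,0,0.24],0],[[0,0,0.24],0],[[0,0,0],0],[[0,0,0],0]]'
python3 -m creep '[[[0,0,0],0],[[0,0,0],0],[[0,0,0],0],[[0,0,0],0],[[0,0,0],0]]' -1 50
python3 -c "
from h import *
go(.5177,.2979,.047,82.9)"
```

```text
time: 18.45
eef_pos: [0.5152, 0.2974, 0.0488]
orientation: [0.749, 0.662, -0.002, -0.001]
wrist_force: [0.8, 0.2, 0.9]
gripper_width: 0.0469
grasp_force: 0.0
time: 18.87
eef_pos: [0.5183, 0.2992, 0.0531]
orientation: [0.749, 0.662, 0.002, 0.001]
wrist_force: [0.5, -0.1, 7.1]
gripper_width: 0.0171
grasp_force: 49.0
t 18.87 pos [0.5183 0.2992 0.0531] yaw 82.92 F [ 0.5 -0.1  7.1] w 0.0171 tilt [0.0039 0.0015] q7 -1.04
rows 1 share/row [-0.0092 -0.0034  0.0408] turn deg 0.02
```

```bash
python3 -m creep '[[[0.04,0,0],0],[[0.04,0,0],0],[[0.04,0,0],0],[[0.04,0,0],0],[[0.04,0,0],0],[[0.04,0,0],0],[[0.02,0,0],0],[[0,0,0],0]]'
python3 -c "
from h import *
go(.5226,.3376,.0531,82.9)"
```

```text
time: 19.53
eef_pos: [0.5232, 0.3383, 0.0531]
orientation: [0.749, 0.662, 0.002, 0.001]
wrist_force: [1.4, 0.5, 7.4]
gripper_width: 0.0169
grasp_force: 49.0
t 19.53 pos [0.5232 0.3383 0.0531] yaw 82.93 F [1.4 0.5 7.4] w 0.0169 tilt [0.0039 0.0017] q7 -1.09
rows 1 share/row [-0.0053 -0.0032  0.0003] turn deg 0.03
```

```bash
python3 -m creep '[[[0,0,0],0],[[0,0,0],0],[[0,0,0],0],[[0,0,0],0]]' 0.1
python3 -m creep '[[[0,0,-0.24],0],[[0,0,-0.24],0],[[0,0,-0.24],0],[[-0.1,0,-0.2],0],[[-0.27,0,0],0],[[-0.27,0,0],0],[[-0.27,0,0],0],[[-0.27,0,0],0]]'
python3 -m creep '[[[-0.27,0,0],0],[[-0.1,0,0],0],[[0,0,0],0],[[0,0,0],0]]'
python3 chk.py w10
python3 - <<'E'
from h import *
import cv2
old=np.load('pics/sc.npz')['image'];a=get_image('scene');n=a['image']
for nm,p in dict(A=(.612,.1015,.02),C=(.614,-.028,.015)).items():
  u,v=proj(a,p).astype(int);f=lambda i:i[v-10:v+10,u-8:u+8].astype(float)
  print(nm,'mean abs diff',np.abs(f(old)-f(n)).mean().round(1))
E
```

```text
time: 19.87
eef_pos: [0.5215, 0.337, 0.0507]
orientation: [0.749, 0.662, -0.0, 0.0]
wrist_force: [0.2, -0.6, 0.8]
gripper_width: 0.0469
grasp_force: 0.0
time: 20.53
eef_pos: [0.4991, 0.1598, 0.1885]
orientation: [0.749, 0.662, -0.0, 0.0]
wrist_force: [0.8, -1.0, 0.1]
gripper_width: 0.0467
grasp_force: 0.0
time: 20.87
eef_pos: [0.493, 0.1055, 0.1888]
orientation: [0.75, 0.661, -0.0, 0.0]
wrist_force: [-0.4, -0.2, 0.3]
gripper_width: 0.047
grasp_force: 0.0
t 20.87 pos [0.493  0.1055 0.1888] yaw 82.81 F [-0.4 -0.2  0.3] w 0.047 tilt [ 0.0003 -0.0007] q7 -0.53
rows 6 share/row [0.2156 0.0005 0.0985] turn deg -0.09
[146   0  17  15 160] [153.3   7.2] along 0.1643 across -0.0888
[248   0  18  12 199] [256.7   5.1] along 0.1594 across 0.0012
[266  78  14  18 225] [271.9  87.2] along 0.0872 across 0.0136
[  0 245  12  29 273] [  4.6 258.9] along -0.1004 across -0.3411
[260 251  27  16 377] [272.7 258.4] along -0.0731 across 0.0163
[214 257  22  15 305] [224.2 263.8] along -0.0794 across -0.0316
A mean abs diff 3.9
C mean abs diff 3.7
```

Run:
```python
from nut import *
m=np.array([.4936,.1044]);u=np.array([.1236,.9923])
a=get_image('scene');g=cv2.cvtColor(a['image'],cv2.COLOR_RGB2GRAY)
for k in(.195,.225,.234,.243):
  x,y=proj(a,np.r_[m+k*u,.065]).astype(int);print(k,(x,y),g[y-1:y+2,x-1:x+2].mean().round(0))
d=dict(np.load('pics/w10.npz'));p,q=d['pos'],d['q']
im=cv2.cvtColor(rect(d,p,q,m+[.001,0],.1136),cv2.COLOR_RGB2GRAY)
pol=cv2.warpPolar(cv2.GaussianBlur(im,(0,0),1.5),(160,72),(160,160),160,cv2.WARP_POLAR_LINEAR)
for i in range(0,72,2):print((-i*5)%360,' '.join('%3d'%v for v in pol[i,48:110:4]))
pol
```

```text
0.195 (np.int64(202), np.int64(244)) 207.0
0.225 (np.int64(190), np.int64(251)) 104.0
0.234 (np.int64(186), np.int64(253)) 32.0
0.243 (np.int64(183), np.int64(255)) 98.0
0 141 141 138 135 135 136 134 134 133 132 136 140 138 126  78  55
350 142 138 136 134 136 135 136 133 134 136 135 137 134 108  60  52
340 142 137 134 135 136 136 133 130 136 139 139 140  82  32  33  42
330 141 137 135 138 137 135 132 132 136 139 138 112  74 106 134 133
320 142 138 136 137 136 135 135 133 135 138 120  86  72  65  61  72
310 142 140 137 136 136 139 136 135 133 131 103  76  72  72  73  72
300 142 144 142 137 136 135 137 135 135 109  80  74  74  79 109 138
290 137 139 141 143 142 140 136 134 132 102  74  91 127 138 140 141
280 140 138 140 138 140 142 140 137 136 139 149 151 146 147 146 143
270 140 141 139 140 139 137 137 138 136 129 134 143 150 146 143 141
260 138 137 136 137 139 139 136 134 114 129 149 156 158 158 159 161
250 139 140 140 139 139 141 140 141 118 100 124 131 134 140 149 154
240 138 139 140 136 137 139 139 130 111  81  87 131 145 147 147 145
230 137 137 137 138 137 137 127 128 130  90  75 
[... 806 characters left out ...]
0  52  48  49  67  81  76  76
100  76  75  79 115 138 136 114  74  57  48  51  68  75  75  78  78
90  77  76  96 129 134 132 107  73  55  50  53  65  77  76  78  76
80  77  81  88 113 139 136 122  87  62  50  48  59  75  77  78  74
70 100 137 138 138 139 138 137 130  96  65  49  48  53  68  75  77
60 123 135 138 139 137 137 138 137 126  89  60  50  62  73  74  74
50 139 137 137 134 136 136 133 108  80  52  55  68  74  74  73  73
40 135 138 140 140 140 138 129  91  57  50  73  76  87 122 136 135
30 137 136 135 135 135 134 119  81  54  52  77 122 135 135 135 135
20 136 137 139 141 142 141 130 101  63  56 112 134 135 138 138 127
10 138 140 143 141 137 134 135 131  97  68  97 136 135 137 131  87
```

The post is at 234 mm (bar drawn back 39 mm), the pawl is over, the nut hasn't turned back and the short nozzles haven't moved. I'll hand it in.

```bash
python3 -c "
from workcell import job_done
print(job_done())"
```

```text
the job is handed in; nothing more can be done
None
```

I handed the job in at about 21 s, with no verdict returned: the longest nozzle is seated and the nut screwed down tight (moment peaked at 0.6 N m), the pawl is thrown over and the bar is drawn back about 39 mm, checked in the last camera images; the head is still in the clamp and the two shorter nozzles are where they were.

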